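# Snap the storage tub's lid shut

### The job

The blue lid of the white rectangular food tub is on, but the four sections of its rim still stand up. Press round the rim with the fingertips, section by section in any order, until all four have snapped down level with the lid, then take the hand away. Only press: do not lift the tub or shove it across the table, and leave the things around it alone.

Things in the scene. Friction and masses are not known exactly. Their poses are not given: they have to be found in the camera images.
- storage_tub: loose full food tub, 0.7 to 1 kg: white, 160 mm (own x) by 120 mm (own y), with blue lid and blank label; lid top 80 mm above the origin, centre of the underside; z up. Four rim sections, one a side, are hinged to the lid along their inner edge (70 mm from centre at the x sides, 50 mm at the y sides) and reach 28 mm outward. Open ones slope up, outer edge 10 mm high; shut ones are level.
- rim_back_top (a point): pressing place on the rim section at the tub's own +x side: middle of its upper face, at three fine ribs 19 mm out from the hinge; moves with the section (86 mm long, 28 wide, 4 thick, 14 mm deep outer skirt). Own x outward, y along the section, z out of its face. Shut it lies at (0.089, 0) m in the tub's x, y and 80 mm over its underside; open about 6.5 mm higher.
- rim_back (a joint): hinge of that section, rad: 0 sprung up (open), 0.35 shut, level with the lid, on a hard stop. Over-centre snap: pressing at the ribs takes about 7 N at first, then less; past 0.175 it jumps shut and stays, short of that it springs back up.
- rim_left_top (a point): pressing place on the rim section at the tub's own +y side: middle of its upper face, at three fine ribs 19 mm out from the hinge; moves with the section (114 mm long, 28 wide, 4 thick, 14 mm deep outer skirt). Own x outward, y along the section, z out of its face. Shut it lies at (0, 0.069) m in the tub's x, y and 80 mm over its underside; open about 6.5 mm higher.
- rim_left (a joint): hinge of that section, rad: 0 sprung up (open), 0.35 shut, level with the lid, on a hard stop. Over-centre snap: pressing at the ribs takes about 7 N at first, then less; past 0.175 it jumps shut and stays, short of that it springs back up.
- rim_front_top (a point): pressing place on the rim section at the tub's own -x side: middle of its upper face, at three fine ribs 19 mm out from the hinge; moves with the section (86 mm long, 28 wide, 4 thick, 14 mm deep outer skirt). Own x outward, y along the section, z out of its face. Shut it lies at (-0.089, 0) m in the tub's x, y and 80 mm over its underside; open about 6.5 mm higher.
- rim_front (a joint): hinge of that section, rad: 0 sprung up (open), 0.35 shut, level with the lid, on a hard stop. Over-centre snap: pressing at the ribs takes about 7 N at first, then less; past 0.175 it jumps shut and stays, short of that it springs back up.
- rim_right_top (a point): pressing place on the rim section at the tub's own -y side: middle of its upper face, at three fine ribs 19 mm out from the hinge; moves with the section (114 mm long, 28 wide, 4 thick, 14 mm deep outer skirt). Own x outward, y along the section, z out of its face. Shut it lies at (0, -0.069) m in the tub's x, y and 80 mm over its underside; open about 6.5 mm higher.
- rim_right (a joint): hinge of that section, rad: 0 sprung up (open), 0.35 shut, level with the lid, on a hard stop. Over-centre snap: pressing at the ribs takes about 7 N at first, then less; past 0.175 it jumps shut and stays, short of that it springs back up.
- label_roll: roll of stickers, a 69 mm wide, 40 mm tall standing cylinder; a bystander, origin at the centre of its underside.
- order_pad: white order pad lying flat, 100x76x11 mm; a bystander, origin at the centre of its underside.
- timer: round white kitchen timer, 62 mm wide, 42 mm tall; a bystander, origin at the centre of its underside.
- cream_tub: round white tub with a flat white lid, 145 mm wide, 83 mm tall; a bystander, origin at the centre of its underside.
- shaker_a: small glass spice jar with a black cap, 45 mm wide, 105 mm tall; a bystander, origin at the centre of its underside.

How it is judged (in metres and radians):
At the end, for the whole second after the job is handed in: All four rim sections are snapped shut (each hinge above 0.32 of 0.35 rad), and the tub stands level and at rest on the table within 50 mm of where it stood (value of joint each of rim_back, rim_left, rim_front, rim_right above 0.32 rad and distance of storage_tub from where it was at the start of the episode below 0.05 m and angle between storage_tub's own z axis and vertical below 0.05 rad and height (world z) of storage_tub below 0.01 m and linear speed of storage_tub below 0.02 m/s); the robot touches nothing.
It fails at once if the tub is lifted, tipped or shoved away (more than 20 mm up, 0.25 rad over, or 60 mm from where it stood) (height (world z) of storage_tub above 0.02 m or angle between storage_tub's own z axis and vertical above 0.25 rad or distance of storage_tub from where it was at the start of the episode above 0.06 m).
It fails at once if a bystander is moved by more than 25 mm (distance of any of label_roll, order_pad, timer, cream_tub, shaker_a from where it was at the start of the episode above 0.025 m).
It also fails if it takes over 48 s, if anything falls off the work surface, if the arm or the gripper's body presses on something with over 40 N, if the wrist force passes 120 N, or if a joint passes its speed limit or range.

### The arm

A 6-joint arm with a two-finger parallel gripper is mounted at the origin on a cart in front of the work surface, level with it; the furniture and walls round the work are solid. World frame = base frame: x ahead of the robot, y to its left, z up, the work surface at z = 0. Lengths are in m, angles in degrees, forces in N, time in s.
With the tool pointing down it reaches from about 0.325 to 0.85 m from the base axis. Payload 15.5 kg.
Tool frame: the origin (TCP) lies at the very end of the fingers, on their centre line; the grasp point (between the pads) lies arm.grip_depth behind it (arm.grip_depth is the distance from the TCP to the grasp point, in m); z points along the fingers, y is the direction in which the jaws open and shut (so a half turn about z gives the same grasp; the last joint's range is limited). The gripper opens to 91 mm and grips with 3 to 60 N. Pads are 32 mm wide; open, the fingers measure 118 mm over their backs; the gripper's body (76 mm by 178 mm) begins 60 mm behind the grasp point.
Start: joints at [64.257, 28.281, 77.091, -0, 74.628, -5.472], TCP at [0.217, 0.586, 0.214] pointing down, gripper open.
Joint ranges: [-166.48, 166.48], [-47.26, 123.95], [12.59, 153.08], [-70.14, 250.14], [6.76, 159.57], [-176.63, 176.63]. Speed limits (degrees/s): [108.29, 108.29, 147.25, 172.46, 172.46, 172.46].

### API

Orientations are given as a 3x3 rotation matrix whose columns are the frame's x, y, z axes.
In Python, from rig import arm gives the robot as it stands. Calls block until the motion is done:
- arm.move_to(position, orientation): joint-space move of the TCP to a pose.
- arm.move_l(position, orientation=None, feed=0.15): straight line of the TCP; orientation=None keeps the orientation; feed is the mean speed in m/s.
- arm.move_joints(angles): joint-space move.
- arm.grip(opening): finger opening in m; the grip force is fixed at half the most; returns when the fingers have stopped.
- arm.sleep(seconds).
- arm.solve_ik(position, orientation): joint angles nearest the present ones, or None.
- arm.snapshot(name): name is "scene" or "side" or "wrist"; returns the picture (400x640x3 uint8, red, green, blue); there is no depth.
- arm.get_calibration(name): a dict with "intrinsics" (3x3 intrinsics, pixels), "k1" (the pictures are not rectified: a ray, as slopes to the right and down, at radius r is drawn at 1 + k1 r^2 times it, then the intrinsics apply), "cam_to_world" (4x4, takes a point from camera to world coordinates). Camera axes: x right, y down, z forward; pixel columns grow to the right and rows downward; lengths in m; the calibration is good to about 2 mm. A picture is of the moment at which its call begins: read the wrist's pose just before it. get_calibration takes no time and is no camera call; for the wrist camera it gives the pose at the moment of the call.
A pose or a line that the arm cannot do raises arm.Unreachable and nothing moves.
- arm.sign_off(): hands the job in, once; it reports no verdict.
Readings, each from a call of its own:
- arm.current_t(): time.
- arm.current_joint_positions(): joint angles.
- arm.current_dq(): joint speeds.
- arm.current_tau(): joint torques, N m.
- arm.current_ee_pos(): TCP position.
- arm.current_tool_rot(): TCP orientation.
- arm.current_force(): force on the tool from outside, world axes, zero at the start.
- arm.current_torque(): the same for the moment, N m.
- arm.current_width(): finger opening in m.
Only numpy, scipy, OpenCV 4.12 (cv2) and the standard library are available. Lean on these libraries where they do the work, as an engineer would, in place of code of your own. Each camera call takes 0.05 s, during which the arm holds its last target.

## Working session

There is one attempt and no reset: what is moved stays moved. The work goes in short steps, each a Python script; the robot and the scene stay as the last script left them, time stands still between calls to the robot, and variables do not carry over. Pictures are saved under pics/ and viewed, and the job is handed in when it is done.

```bash
mkdir -p pics; ls; python3 - <<'E'
from rig import arm
import cv2
for n in ("scene","side","wrist"):
    c=arm.get_calibration(n); print(n,c)
    cv2.imwrite(f"pics/{n}0.png",arm.snapshot(n)[:,:,::-1])
print(arm.current_t(),arm.grip_depth,arm.current_tool_rot())
E
```

```text
pics
scene {'intrinsics': array([[374.97535049,   0.        , 314.57030845],
       [  0.        , 374.97535049, 197.03079334],
       [  0.        ,   0.        ,   1.        ]]), 'k1': -0.0452563061776889, 'cam_to_world': array([[-0.53734829, -0.59167201,  0.6009834 ,  0.00301438],
       [-0.84335714,  0.37897493, -0.38095504,  0.08479042],
       [-0.00235721, -0.71154918, -0.70263234,  0.74182114],
       [ 0.        ,  0.        ,  0.        ,  1.        ]])}
side {'intrinsics': array([[475.70738108,   0.        , 312.21266056],
       [  0.        , 475.70738108, 201.24420411],
       [  0.        ,   0.        ,   1.        ]]), 'k1': -0.09364405746139688, 'cam_to_world': array([[ 0.9897274 , -0.04346254,  0.13620089,  0.36484691],
       [-0.14250785, -0.37623616,  0.9154987 , -1.64476973],
       [ 0.0114538 , -0.92550384, -0.37856499,  0.66338098],
       [ 0.        ,  0.        ,  0.        ,  1.        ]])}
wrist {'intrinsics': array([[333.16968669,   0.        , 319.84277592],
       [  0.        , 333.16968669, 193.90830837],
       [  0.        ,   0.        ,   1.        ]]), 'k1': -0.02560143323034753, 'cam_to_world': array([[ 0.34680595,  0.89672407,  0.27497559,  0.13826941],
       [ 0.9379363 , -0.33123578, -0.10275381,  0.61536757],
       [-0.00106006,  0.29354522, -0.9559446 ,  0.3836039 ],
       [ 0.        ,  0.        ,  0.        ,  1.        ]])}
0.15 0.0188 [[-9.38052360e-01  3.46493311e-01 -3.94095818e-04]
 [ 3.46493521e-01  9.38052040e-01 -7.81418350e-04]
 [ 9.89261549e-05 -8.69562975e-04 -9.99999617e-01]]
```

View pics/scene0.png

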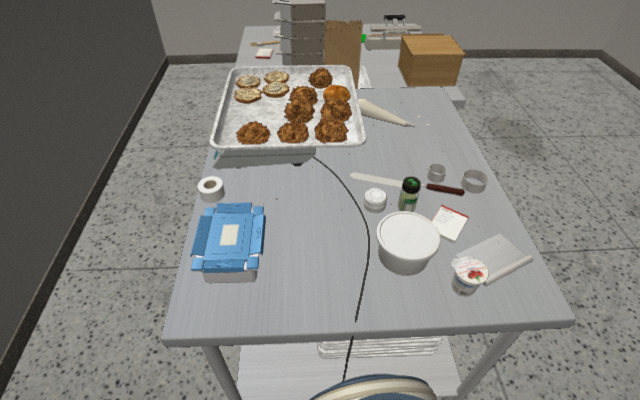

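View pics/side0.png

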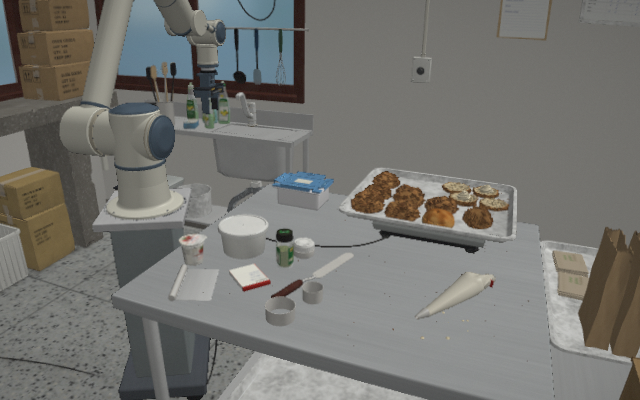

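View pics/wrist0.png

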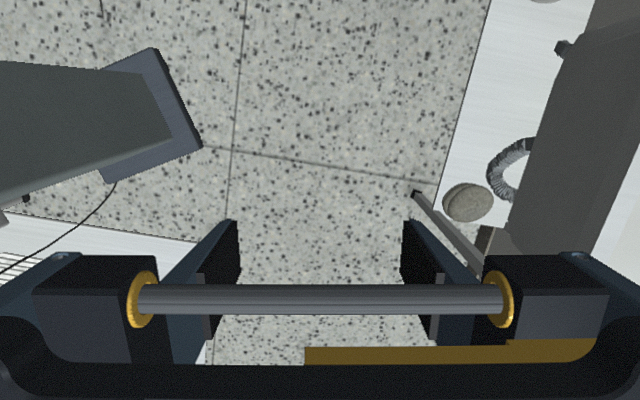

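The scene view shows the blue-lidded tub at about (230,240), with all four flaps up, and the label roll near it at (210,188). I'll enlarge that area.

```bash
python3 - <<'E'
import cv2
a=cv2.imread("pics/scene0.png")[165:290,165:295]
cv2.imwrite("pics/scene0c.png",cv2.resize(a,None,fx=4.6,fy=4.6,interpolation=cv2.INTER_CUBIC))
a=cv2.imread("pics/side0.png")[160:220,260:350]
cv2.imwrite("pics/side0c.png",cv2.resize(a,None,fx=8,fy=8,interpolation=cv2.INTER_CUBIC))
E
```

```text
(no output)
```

View pics/scene0c.png

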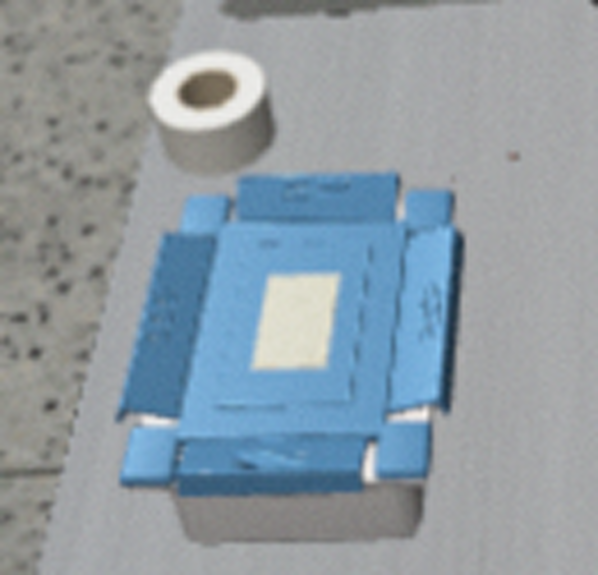

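View pics/side0c.png

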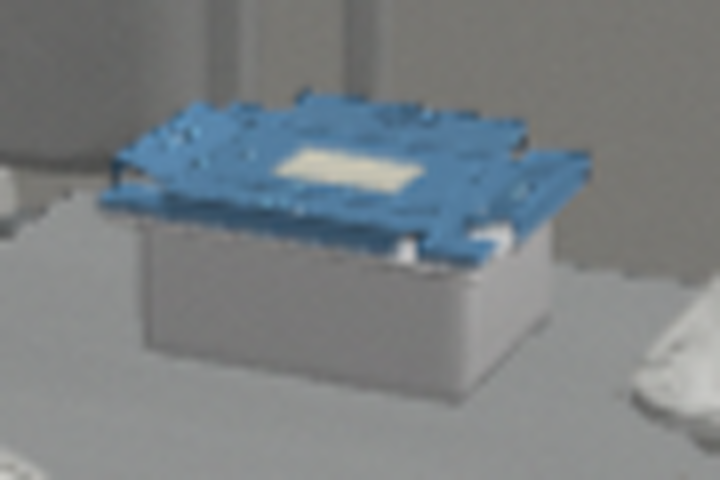

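```bash
cat > h.py <<'E'
import numpy as np, cv2
from scipy.optimize import least_squares
def ray(c,uv):
    d=np.array([c["k1"],0,0,0,0.])
    p=cv2.undistortPoints(np.array([uv],float).reshape(-1,1,2),c["intrinsics"],d).reshape(-1,2)
    T=c["cam_to_world"]; return T[:3,3], np.c_[p,np.ones(len(p))]@T[:3,:3].T
def on_z(c,uv,z):
    o,d=ray(c,uv); return o+d*((z-o[2])/d[:,2])[:,None]
def project(c,P):
    T=np.linalg.inv(c["cam_to_world"]); 
    return cv2.projectPoints(np.asarray(P,float),cv2.Rodrigues(T[:3,:3])[0],T[:3,3],c["intrinsics"],np.array([c["k1"],0,0,0,0.]))[0].reshape(-1,2)
def tubpts(x,L):
    s,co=np.sin(x[2]),np.cos(x[2]); L=np.asarray(L,float)
    return np.c_[x[0]+co*L[:,0]-s*L[:,1],x[1]+s*L[:,0]+co*L[:,1],L[:,2]]
E
python3 - <<'E'
from h import *
from rig import arm
c=arm.get_calibration("scene")
uv=np.array([[220,222],[405,222],[388,435],[180,437],[297,321]])/4.6+[165,165]-0.4
W=on_z(c,uv,.08); print(W.round(4))
for a,b in ((0,1),(1,2),(2,3),(3,0)): print(np.linalg.norm(W[a]-W[b]))
print("tray",on_z(c,[[215,150],[362,143],[298,163]],.0))
print("roll",on_z(c,[[165+210/4.6,165+95/4.6]],.04))
E
```

```text
[[ 0.6564 -0.0367  0.08  ]
 [ 0.6038 -0.119   0.08  ]
 [ 0.4846 -0.0524  0.08  ]
 [ 0.536   0.031   0.08  ]
 [ 0.5719 -0.044   0.08  ]]
0.09765096563955093
0.13661853452182404
0.09792440558604303
0.13811101653856955
tray [[ 9.94767421e-01 -1.62134086e-01 -1.11022302e-16]
 [ 7.67165769e-01 -5.85688397e-01  0.00000000e+00]
 [ 7.91978338e-01 -3.54867128e-01  0.00000000e+00]]
roll [[ 0.79576269 -0.07814684  0.04      ]]
```

```bash
cat >> h.py <<'E'
def toolrot(yaw):  # tub yaw (rad); tool y = tub +y, z down
    y=np.array([-np.sin(yaw),np.cos(yaw),0]); z=np.array([0,0,-1.]); return np.c_[np.cross(y,z),y,z]
HC=[[70,50,80],[70,-50,80],[-70,-50,80],[-70,50,80]]
E
python3 - <<'E'
from h import *
from rig import arm
yaw=np.radians(-29.2); R=toolrot(yaw); c0=np.array([.571,-.0443,0])
arm.move_to(c0-0.06*R[:,0]+[0,0,.27],R)
c=arm.get_calibration("wrist"); im=arm.snapshot("wrist")[:,:,::-1].copy()
np.save("wc.npy",c,allow_pickle=True)
cv2.imwrite("pics/w1.png",im)
arm.grip(0)
print(arm.current_t(),arm.current_width(),arm.current_force(),arm.current_joint_positions())
print(project(c,tubpts([c0[0],c0[1],yaw],np.array(HC)/1000)))
E
```

```text
4.3083 0.00032229592473339056 [-0.33819517  0.04050433  0.10309561] [-1.21789142e+01  2.59177108e+01  7.21573820e+01 -1.40307074e-03
  8.19272281e+01 -7.29779227e+01]
[[363.69319851 179.62047414]
 [274.14086064 179.57072628]
 [268.81941871  43.85212488]
 [368.96038725  43.90902669]]
```

View pics/w1.png

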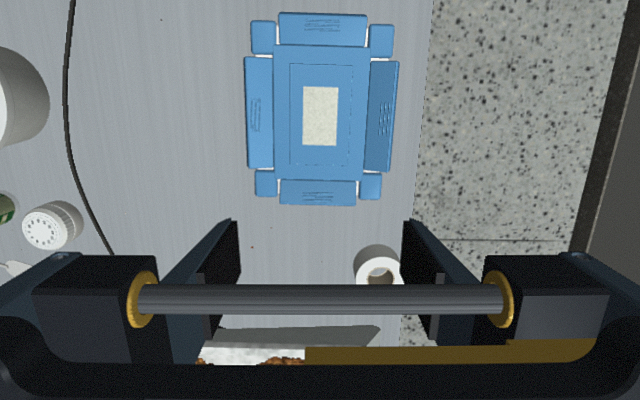

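```bash
python3 - <<'E'
import cv2
a=cv2.imread("pics/w1.png")[5:215,235:410]
cv2.imwrite("pics/w1c.png",cv2.resize(a,None,fx=2.85,fy=2.85,interpolation=cv2.INTER_CUBIC))
E
```

```text
(no output)
```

View pics/w1c.png

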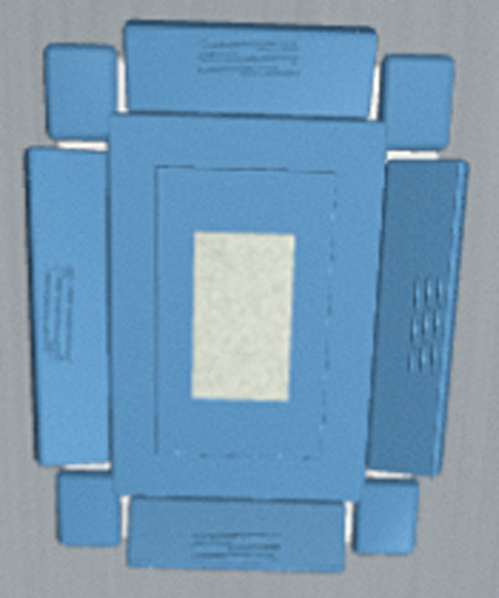

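```bash
python3 - <<'E'
from h import *
c=np.load("wc.npy",allow_pickle=True).item()
uv=np.array([[362,502],[113,495],[110,113],[386,123]])/2.85+[235,5]-.3
f=lambda x:(project(c,tubpts(x,np.array(HC)/1000))-uv).ravel()
r=least_squares(f,[.571,-.0443,-.51]); print(r.x,np.degrees(r.x[2]),r.fun.round(1))
rr=least_squares(lambda x:(project(c,tubpts(x[:3],np.array(HC)/1000+[0,0,x[3]]))-uv).ravel(),[.571,-.0443,-.51,0]); print(rr.x,rr.fun.round(1))
print(on_z(c,np.array([[243,316]])/2.85+[235,5]-.3,.081))
E
```

```text
[ 0.57261304 -0.04409319 -0.53855099] -30.856698886592827 [ 0.9  1.1 -1.1  1.  -1.5 -0.6  1.7 -0.9]
[ 0.5727559  -0.04416966 -0.5385434  -0.00690247] [ 0.2 -0.3 -0.3 -0.4 -0.5  0.5  0.7  0.1]
[[ 0.57164684 -0.04337942  0.081     ]]
```

Both views agree on the pose: centre (0.572, -0.044), yaw about -30.5°. I'll press the first section in force-monitored steps.

```bash
cat >> h.py <<'E'
POSE=[.572,-.044,np.radians(-30.6)]
SPOT={"back":[.089,0],"left":[0,.069],"front":[-.089,0],"right":[0,-.069]}
def press(arm,name,zend=.0795,fmax=14,feed=.04):
    R=toolrot(POSE[2]); p=tubpts(POSE,[SPOT[name]+[0]])[0]
    def at(z): return [p[0],p[1],z]
    h=arm.current_ee_pos()[2]
    if h>.15: arm.move_to(at(.12),R)
    else: arm.move_l(at(.115),R,feed=.15)
    arm.move_l(at(.094),R,feed=.08)
    f0=arm.current_force()[2]; log=[]; z=.094
    while z>zend:
        z-=.001; arm.move_l(at(z),R,feed=feed)
        f=arm.current_force()-0; log.append((round(z*1e3,1),round(arm.current_ee_pos()[2]*1e3,1),round(f[2]-f0,1)))
        if f[2]-f0>fmax: break
    arm.move_l(at(.115),R,feed=.1)
    print(name,"f0",f0,log,"t",arm.current_t())
E
python3 - <<'E'
from h import *
from rig import arm
press(arm,"back")
cv2.imwrite("pics/a1.png",arm.snapshot("scene")[165:290,165:295,::-1].repeat(4,0).repeat(4,1))
cv2.imwrite("pics/a1s.png",arm.snapshot("side")[130:230,240:370,::-1].repeat(5,0).repeat(5,1))
E
```

```text
back f0 0.3836233014099123 [(93.0, np.float64(93.3), np.float64(0.3)), (92.0, np.float64(92.0), np.float64(-0.1)), (91.0, np.float64(90.9), np.float64(0.3)), (90.0, np.float64(89.9), np.float64(-1.1)), (89.0, np.float64(89.2), np.float64(3.7)), (88.0, np.float64(88.2), np.float64(4.2)), (87.0, np.float64(87.0), np.float64(2.2)), (86.0, np.float64(85.6), np.float64(-0.7)), (85.0, np.float64(84.7), np.float64(0.5)), (84.0, np.float64(83.9), np.float64(-0.1)), (83.0, np.float64(82.9), np.float64(0.0)), (82.0, np.float64(81.9), np.float64(0.1)), (81.0, np.float64(80.9), np.float64(-0.0)), (80.0, np.float64(80.3), np.float64(3.2)), (79.0, np.float64(80.1), np.float64(16.4))] t 9.7
```

View pics/a1.png

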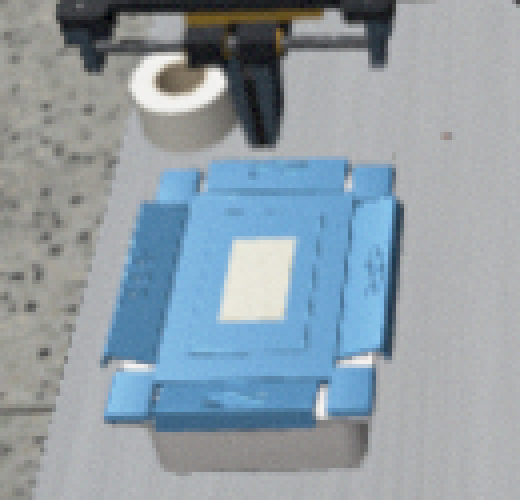

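View pics/a1s.png

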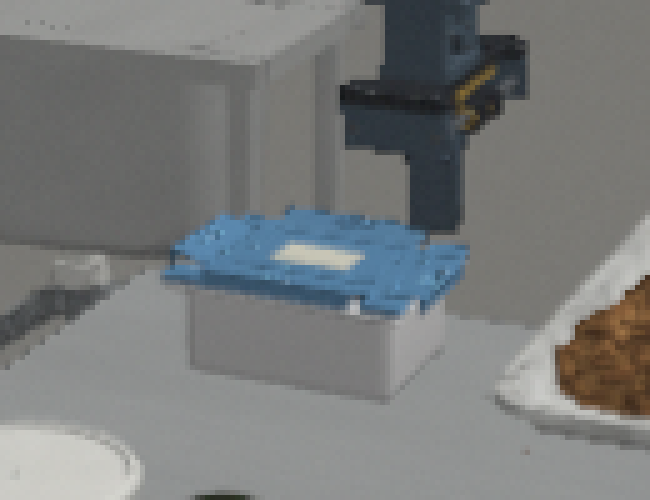

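The force trace shows the section snapping at z≈86 mm and a hard stop at 80 mm. In the scene picture the far flap (now at about (278,177) in the crop) is level with the corner tabs, and the tub hasn't moved. Next, the other three.

```bash
python3 - <<'E'
from h import *
from rig import arm
R=toolrot(POSE[2])
for n in ("left","front","right"):
    press(arm,n,fmax=11)
p=arm.current_ee_pos(); arm.move_l([p[0],p[1],.2],feed=.2)
c0=np.array([*POSE[:2],0])
arm.move_to(c0-0.06*R[:,0]+[0,0,.27],R)
c=arm.get_calibration("wrist"); 
cv2.imwrite("pics/w2.png",cv2.resize(arm.snapshot("wrist")[5:215,235:410,::-1],None,fx=2.85,fy=2.85,interpolation=cv2.INTER_CUBIC))
cv2.imwrite("pics/a2.png",arm.snapshot("scene")[165:290,165:295,::-1].repeat(4,0).repeat(4,1))
cv2.imwrite("pics/a2s.png",arm.snapshot("side")[130:230,240:370,::-1].repeat(5,0).repeat(5,1))
print(arm.current_t(),arm.current_force())
E
```

```text
left f0 1.1098262352088213 [(93.0, np.float64(93.3), np.float64(-0.8)), (92.0, np.float64(92.1), np.float64(-1.2)), (91.0, np.float64(90.9), np.float64(-1.2)), (90.0, np.float64(89.9), np.float64(-1.4)), (89.0, np.float64(89.2), np.float64(3.5)), (88.0, np.float64(88.1), np.float64(3.2)), (87.0, np.float64(86.9), np.float64(1.1)), (86.0, np.float64(85.8), np.float64(0.9)), (85.0, np.float64(84.7), np.float64(-1.0)), (84.0, np.float64(83.9), np.float64(-0.9)), (83.0, np.float64(82.9), np.float64(-1.3)), (82.0, np.float64(81.9), np.float64(-0.6)), (81.0, np.float64(80.9), np.float64(-0.3)), (80.0, np.float64(80.2), np.float64(3.6)), (79.0, np.float64(80.0), np.float64(16.8))] t 15.3667
front f0 -0.02169850725711349 [(93.0, np.float64(93.3), np.float64(0.3)), (92.0, np.float64(92.1), np.float64(-0.6)), (91.0, np.float64(90.9), np.float64(0.4)), (90.0, np.float64(89.9), np.float64(-0.4)), (89.0, np.float64(89.1), np.float64(4.8)), (88.0, np.float64(88.0), np.float64(4.7)), (87.0, np.float64(87.0), np.float64(3.4)), (86.0, np.float64(85.9), np.float64(1.6)), (85.0, np.float64(84.9), np.fl
[... 323 characters left out ...]
.float64(93.3), np.float64(-0.4)), (92.0, np.float64(92.0), np.float64(-0.7)), (91.0, np.float64(90.9), np.float64(-0.4)), (90.0, np.float64(89.9), np.float64(-0.9)), (89.0, np.float64(89.1), np.float64(3.9)), (88.0, np.float64(88.1), np.float64(4.0)), (87.0, np.float64(87.0), np.float64(2.3)), (86.0, np.float64(85.9), np.float64(1.3)), (85.0, np.float64(84.8), np.float64(-1.0)), (84.0, np.float64(83.9), np.float64(-0.3)), (83.0, np.float64(82.9), np.float64(-0.9)), (82.0, np.float64(82.0), np.float64(-1.3)), (81.0, np.float64(81.0), np.float64(-1.0)), (80.0, np.float64(80.2), np.float64(2.8)), (79.0, np.float64(80.0), np.float64(20.2))] t 26.5167
27.775 [-0.09585388  0.89092259  0.31022444]
```

View pics/w2.png

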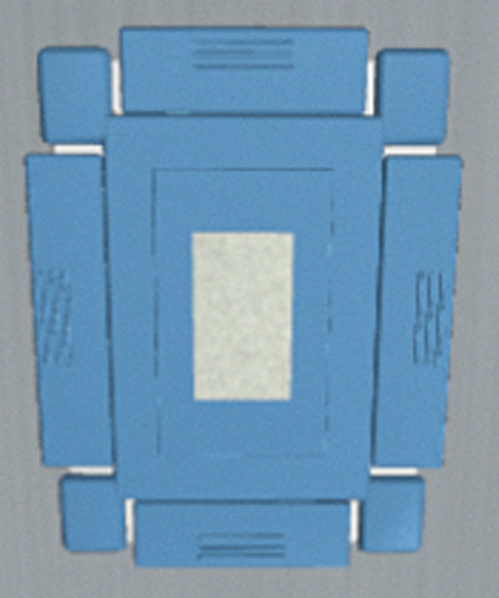

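View pics/a2.png

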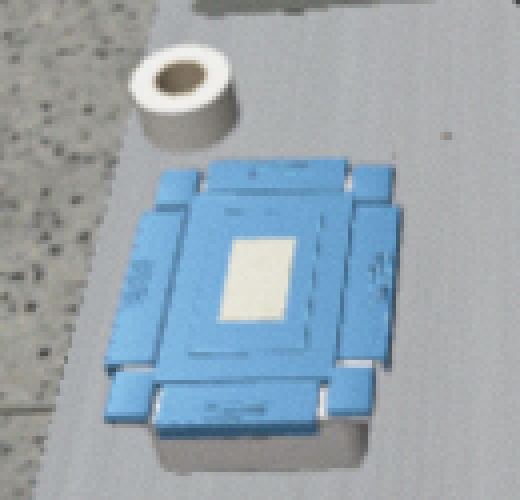

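View pics/a2s.png

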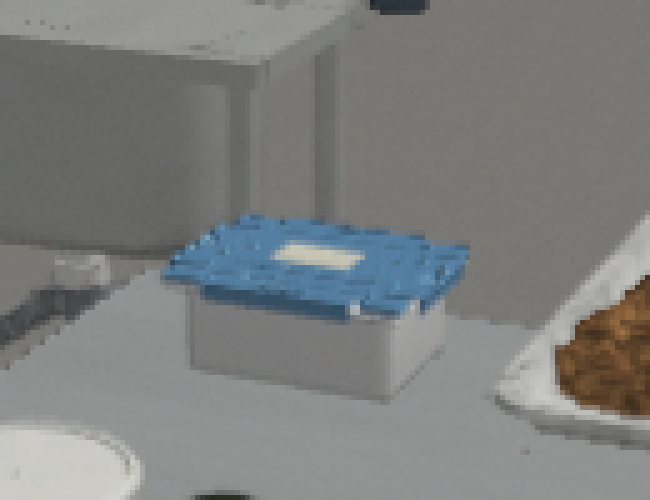

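All three pictures show the four sections the same blue as the lid and level with the corner tabs. The label is still at about (243,316) in the wrist crop, so the tub hasn't moved, and the hand is clear. I'm handing it in.

```bash
python3 -c "
from rig import arm
arm.sign_off()"
```

```text
the job is handed in; nothing more can be done
```

All four rim sections are snapped shut, and I handed the job in with the hand clear, soon after 27.8 s on the robot's clock.

- **Method:** I found the tub with the scene and wrist cameras, then pressed each section once at its ribs with closed fingertips, in small steps while reading the force. Each section gave way at about 85–86 mm and met its hard stop at about 80 mm.
- **Forces:** The highest reading was about 26 N, at the hard stop of the front section. My stop thresholds (14 N for the first section, 11 N for the rest) were checked only after each 1 mm step, so all four presses overshot them (16–26 N).
- **Final checks:** The last scene, side and wrist pictures show all four sections level with the lid, the tub standing where it was and the label roll in place. I did not zoom in on the other bystanders at the end, but the arm did not work near them.
- **Disagreement:** The scene and wrist cameras differed by about 1.5° on how the tub was turned and 1–2 mm on its position. That was too little to affect the pressing.

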